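# Refit the trap cup of the bench aspirator

### The job

The emptied trap cup of the vacuum aspirator stands on the bench. Take it by its handle, offer it up under the aspirator's head, feel for the gaps in the collar with light pressure, and twist it counter-clockwise (seen from above) until its three pins drop into their pockets and the cup is locked and hangs level by itself; then let go. Be gentle with the mount, keep the cup upright and do not push the other things on the bench about.

Things in the scene. Friction and masses are not known exactly. Their poses are not given: they have to be found in the camera images.
- cup_grip (a point): Middle of the grey handle grip of the trap cup (loose, about 0.16 kg). Grip: 80 mm long, 15 mm wide, 24 mm high, level, running radially; this point is 120 mm from the cup's axis and 45 mm above its underside. Axes are the cup's: z up, x from the handle to the cup (the handle points along -x). Hold it square across the 15 mm and firmly (40 to 60 N): the cup hangs out to one side.
- cup_pins (a point): On the cup's axis at the height of its three bayonet pins: 70 mm above its underside, 10 mm below its rim, 120 mm along +x and 25 mm above cup_grip; same axes. Pins: 7 mm thick, radial, tips 39.5 mm from the axis, 120 degrees apart, one straight above the handle. The rim tapers to 51 mm across.
- trap_cup: The trap cup: bright steel, 60 mm outside diameter, 80 mm high, with one straight handle (steel rod, then grey grip, ending 160 mm from the axis). Origin at the centre of its underside, axes as cup_grip.
- aspirator: White bench unit, fixed: foot plate 16 mm high, column at the back, head overhanging towards the robot, a gauge on top (295 mm high). Origin on the head's vertical axis at bench level; z up, x towards the column, whose front face is 92 mm behind the axis. Head and collar are 98 mm across; the head's underside carries the collar.
- head_mouth (a point): On the head's axis, 150 mm above the bench, at the collar's ledges. Axes as aspirator. 'Cup yaw' below: angle of the cup's x axis counter-clockwise (from above) from this x axis. Past the gaps the ledges rise: cup_pins is 5 mm, then at the crest 7 mm above this point; behind the crest the pins drop into pockets, where it hangs 2 mm above this point: locked.
- collar_face (a point): On the head's axis in the collar's flat underside, 6 mm below head_mouth. Collar: 66 mm inside diameter, three gaps 120 degrees apart, 2 mm wider than a pin on either side. It is clamped on by hand: the gaps admit the pins at a cup yaw somewhere between -0.94 and -0.44 rad; elsewhere the pins butt on this face, cup_pins 9.5 mm below head_mouth. Find them by feel.
- seal (a joint): Sprung sealing plate in the collar, 0 hanging free, m pushed up (0.009 at its hard stop). The cup's rim meets it when cup_pins is level with head_mouth; it pushes down about 0.6 N plus 0.15 N per mm. Counted from the gap, counter-clockwise: ledges from 0.15 rad, crest at 0.50 to 0.56 rad, pockets from about 0.70 rad to a firm stop at 0.82 rad.
- timer_mid (a point): Bystander: white bench timer with a red knob, 62x62x46 mm; its middle, 23 mm up.
- tube_rack_mid (a point): Bystander: pale rack of small tubes, 58x86x43 mm; 18 mm up its middle.
- tape_mid (a point): Bystander: roll of beige tape lying flat, 66 mm across, 19 mm high; its middle.
- reagent_mid (a point): Bystander: reagent bottle with dark cap, 48 mm across, 132 mm high; its middle, 66 mm up.

How it is judged:
By the outcome, as a careful person would: the job done as asked, in the order asked, and still so for the second after the job is handed in, with the robot touching nothing.
It also fails if it takes over 72 s, if anything falls off the work surface, if the arm or the gripper's body presses on something with over 40 N, if the wrist force passes 120 N, or if a joint passes its speed limit or range.

### The arm

A 6-joint arm with a two-finger parallel gripper is mounted at the origin on a cart in front of the work surface, level with it; the furniture and walls round the work are solid. World frame = base frame: x ahead of the robot, y to its left, z up, the work surface at z = 0. Lengths are in m, angles in rad, forces in N, time in s.
With the tool pointing down it reaches from about 0.25 to 0.775 m from the base axis. Payload 4 kg.
Tool frame: the origin (TCP) lies between the finger pads; the fingertips stand 25 mm ahead of it and the grasp point (between the pads) lies 6 mm ahead of it (robot.tip_reach is the distance from the TCP to the fingertips, in m); z points along the fingers, y is the line along which they close (so a half turn about z gives the same grasp; the last joint's range is limited). The gripper opens to 94 mm and grips with 3 to 60 N. Pads are 16 mm wide; open, the fingers measure 119 mm over their backs; the gripper's body (75 mm by 177 mm) begins 78 mm behind the grasp point.
Start: joints at [-1.311, 0.087, 1.371, -0, 1.684, -0.103], TCP at [0.195, -0.514, 0.231] pointing down, gripper open.
Joint ranges: [-3.1, 3.1], [-0.76, 2.03], [0.27, 2.55], [-1.08, 4.22], [0.17, 2.65], [-2.57, 2.57]. Speed limits (rad/s): [2.79, 2.79, 3.14, 3.14, 3.14, 3.14].

### API

Orientations are given as [roll, pitch, yaw] about the fixed x, y, z axes, in that order (R = Rz(yaw) Ry(pitch) Rx(roll)).
In Python, from bench import sensors, snapshot, camera_info, ticket, robot gives the robot as it stands.
- The arm moves only by the tool arm_command, never from a script. Its argument "plan" is a list of rows, each an object with "grip": the closure, from -1 (fully open) to 1 (shut); "slide": the shift along the tool's x, y, z normalised to -1 to 1, where 1 is 500 mm, a list of three; "spin": the turn about the tool's z normalised to -1 to 1, where 1 is 5 degrees. A call has 1 to 10 rows; each row shifts and turns the commanded pose from where the row before left it, along the tool's axes as they then stand; what a row does not reach is not made up. A row lasts 1/8 s, in which the tool goes at most 62.5 mm and 10.7 degrees, less where a joint would pass 70% of its speed; a pose out of reach is approached as far as the arm can. A call with a number of a shift or a turn outside -1 to 1 is refused whole. A call with a gripper value outside its range is refused whole. The fingers move at their own pace and stop on an object; the grip force is fixed at half the most. Time passes only in rows, so rows that do not move let the fingers close. It gives the time, the measured TCP pose, the force, the opening and the grip force at its end, in the units of the state.
- sensors.get_obs(): the state, without advancing time (a new reading comes with each control period).
- snapshot(name): name is "scene" or "top"; returns the picture (480x640x3 uint8, red, green, blue); there is no depth.
- camera_info(name): a dict with "fx", "fy", "cx", "cy" (pixels), "position" and "rotation" of the camera in the world. Camera axes: x right, y up, looking along -z (the intrinsics and any distortion apply to the point x, -y, -z); pixel columns grow to the right and rows downward; lengths in m; the calibration is good to about 2 mm. A picture is of the moment at which its call begins. camera_info takes no time and is no camera call.
- ticket.close_job(): hands the job in; it is judged then, once.
The state is a dict: "time": time; "joint_positions": joint angles; "qvel": joint speeds; "joint_torque": joint torques, N m; "tool_pos": TCP position; "ee_rot": TCP orientation; "wrist_force": force on the tool from outside, world axes, zero at the start; "wrist_torque": the same for the moment, N m; "width": finger opening in m; "finger_force": force on a finger pad.
Only numpy, scipy, OpenCV 4.12 (cv2) and the standard library are available. Lean on these libraries where they do the work, as an engineer would, in place of code of your own. Each camera call takes 0.05 s, during which the arm holds its last target. There are 200 camera calls.

## Working session

There is one attempt and no reset: what is moved stays moved. The work goes in short steps, Python scripts to look and compute and a tool call to move; the robot and the scene stay as the last step left them, time stands still between calls to the robot, and variables do not carry over. Pictures are saved under pics/ and viewed, at most 10 in all, crops included, and the job is handed in when it is done.

Besides the shell and the picture viewer there is one more tool, called after "Emit:" by a JSON object that holds its "api" and its "payload", one argument or row to a line. arm_command: Moves the arm, as the interface text tells. Scaled input: -1 to 1 covers 500 mm each way for a shift and 5 degrees each way for a turn. Its arguments: {"type":"object","properties":{"plan":{"type":"array","items":{"type":"object","properties":{"grip":{"type":"number"},"slide":{"type":"array","items":{"type":"number"}},"spin":{"type":"number"}}}}},"required":["plan"]}

```bash
mkdir -p pics; ls
python3 - <<'E'
from bench import sensors, snapshot, camera_info
import cv2
for n in("scene","top"):
    cv2.imwrite(f"pics/{n}0.png",snapshot(n)[:,:,::-1]); print(camera_info(n))
print(sensors.get_obs())
E
```

```text
pics
{'fx': 520.608058543983, 'fy': 520.608058543983, 'cx': 312.27976878987636, 'cy': 239.35084669026884, 'position': array([-0.05933793, -1.00470767,  1.09448742]), 'rotation': array([ 0.85387071,  0.00095007, -0.52861137])}
{'fx': 493.438431541976, 'fy': 493.438431541976, 'cx': 325.03067288413445, 'cy': 235.46631842547018, 'position': array([ 0.34491154, -0.0057966 ,  1.38464243]), 'rotation': array([ 0.11730847, -0.02290435, -1.55795682])}
{'time': 0.1, 'joint_positions': array([-1.31111108e+00,  8.78740308e-02,  1.37206784e+00,  1.80748192e-05,
        1.68361103e+00, -1.03123867e-01]), 'qvel': array([-1.33067005e-03, -1.99686050e-03, -1.48658072e-03,  8.76373041e-05,
        1.11659207e-03,  4.18635343e-04]), 'joint_torque': array([ 1.42845562e-03, -3.41254234e+01, -3.03302407e+01,  7.19546014e-02,
        3.04715813e-02, -1.01103665e-04]), 'tool_pos': array([ 0.19507181, -0.51377537,  0.22944294]), 'ee_rot': array([-3.13964468e+00, -2.19657574e-04,  3.62810914e-01]), 'wrist_force': array([0.18333184, 0.35928241, 0.29043755]), 'wrist_torque': array([0.06186644, 0.02222821, 0.03508961]), 'finger_force': 0.0, 'width': 0.0938348584354117}
```

View pics/scene0.png

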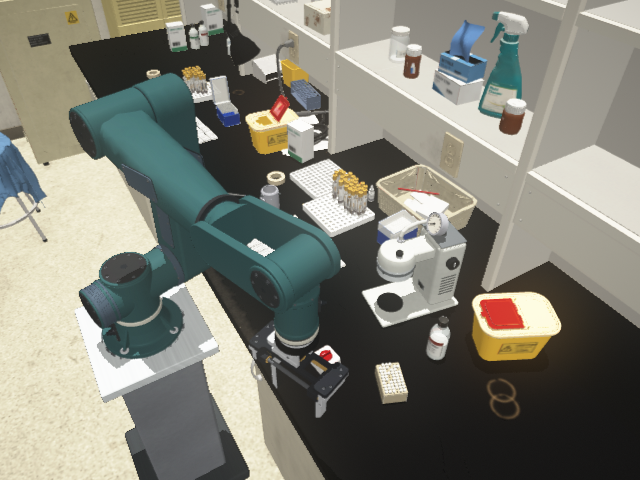

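View pics/top0.png

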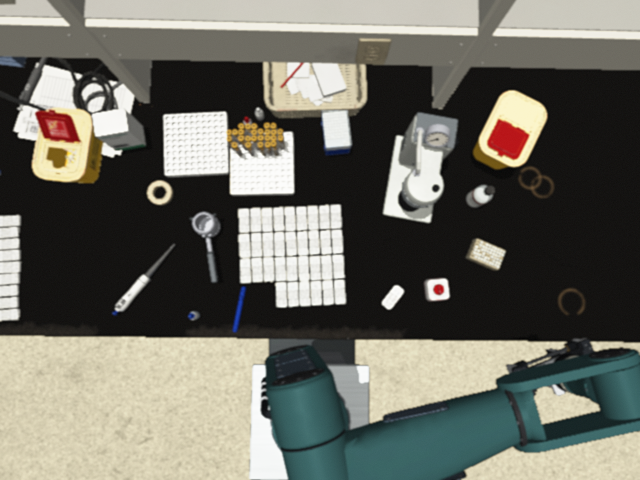

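The scene shows the aspirator at (410,260) with its column at the right. The top view shows the cup at (206,222), its grey handle down to (212,281), the aspirator head at (424,188), the tape at (160,192), the timer at (437,289), the rack at (486,254) and the bottle at (481,196).

```bash
cat > h.py <<'E'
import numpy as np, cv2
from scipy.spatial.transform import Rotation as Ro
from bench import sensors, snapshot, camera_info
def ray(n,u,v):
    c=camera_info(n); d=np.array([(u-c["cx"])/c["fx"],-(v-c["cy"])/c["fy"],-1.])
    return np.array(c["position"]),Ro.from_euler("xyz",c["rotation"]).as_matrix()@d
def onz(n,u,v,z):
    p,d=ray(n,u,v); return p+d*(z-p[2])/d[2]
def pix(n,P):
    c=camera_info(n); q=Ro.from_euler("xyz",c["rotation"]).as_matrix().T@(np.array(P)-c["position"])
    return np.array([c["cx"]-c["fx"]*q[0]/q[2],c["cy"]+c["fy"]*q[1]/q[2]])
def two(a,b):
    (p,d),(q,e)=ray("top",*a),ray("scene",*b)
    s=np.linalg.lstsq(np.c_[d,-e],q-p,rcond=None)[0]; return (p+d*s[0]+q+e*s[1])/2,np.linalg.norm(p+d*s[0]-q-e*s[1])
E
python3 - <<'E'
from h import *
a=cv2.imread("pics/top0.png"); b=cv2.imread("pics/scene0.png")
f=lambda im,x,y,w,h,k:cv2.resize(im[y:y+h,x:x+w],(w*k,h*k),interpolation=cv2.INTER_CUBIC)
o=np.zeros((600,780,3),np.uint8)
t=f(a,180,205,50,80,6);o[:480,:300]=t
t=f(a,380,110,80,112,5);o[:560,310:710]=t
cv2.imwrite("pics/c1.png",o)
cv2.imwrite("pics/c2.png",f(b,355,200,115,125,4))
print(onz("top",206,222,.08),onz("top",212,280,.05),onz("top",424,188,.2))
E
```

```text
[0.53018066 0.28303515 0.08      ] [0.37767412 0.26724592 0.05      ] [ 0.60610919 -0.27286091  0.2       ]
```

View pics/c1.png

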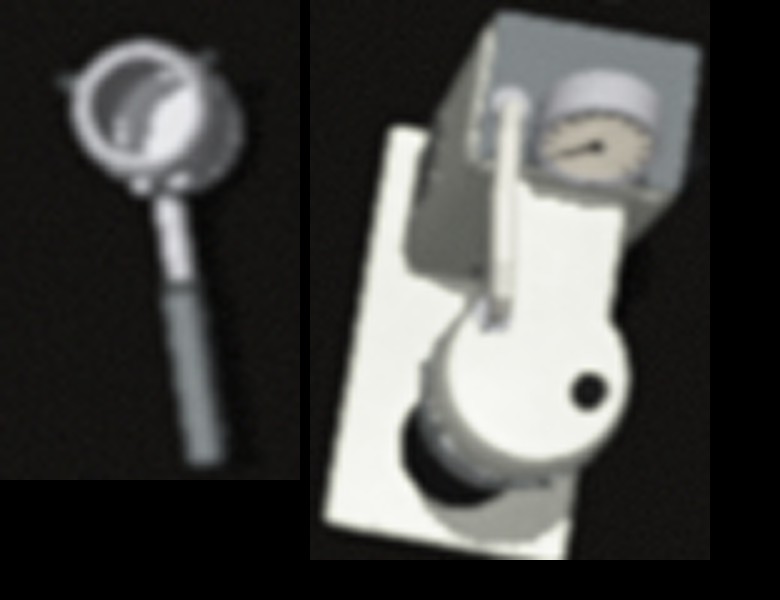

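View pics/c2.png

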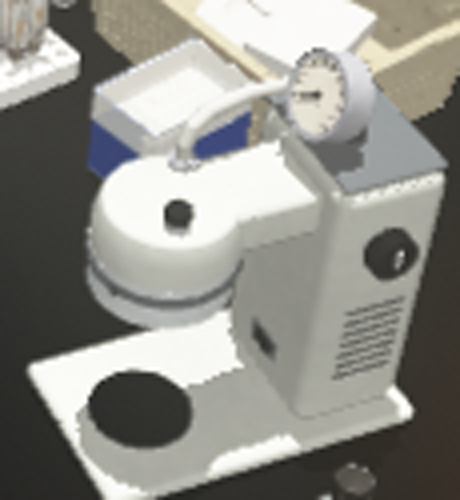

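The crop shows the cup rim centred near top pixel (203,223), with the grip running from (210,252) to (214,282). In the scene view the black drip disc is centred near (390,302) and the collar spans columns 377 to 415 around row 268.

Run:
```python
from h import *
a=cv2.imread("pics/top0.png"); b=cv2.imread("pics/scene0.png")
# grip: grey pixels
roi=a[254:284,200:225].max(2); ys,xs=np.nonzero(roi>70); P=np.c_[xs+200,ys+254].astype(float)
print("grip px",P.min(0),P.max(0),P.mean(0))
l=cv2.fitLine(P.astype(np.float32),cv2.DIST_L2,0,.01,.01).ravel(); print(l)
g=lambda v:onz("top",l[2]+l[0]/l[1]*(v-l[3]),v,.055)
A,B=g(256),g(280); d=(A-B)/np.linalg.norm(A-B); yaw=np.arctan2(d[1],d[0]); print("yaw",yaw)
print("end",onz("top",214,282.3,.055),"grip start",onz("top",210.2,252.5,.055))
C=onz("top",180+138/6,205+110/6,.08); print("rim centre",C, "from line",np.cross(d,C-A)[2])
print("grip from rim",C-.12*d,"from end",onz("top",214,282.3,.055)+.04*d)
# black disc in scene
m=(b.max(2)<60).astype(np.uint8); m[:, :372]=0
n,lab,st,ce=cv2.connectedComponentsWithStats(m[285:320,370:410]); 
for i in range(1,n):
    if st[i,4]>150:
        c=max(cv2.findContours((lab==i).astype(np.uint8),0,1)[0],key=len); e=cv2.fitEllipse(c); print(st[i],e)
        q=onz("scene",e[0][0]+370,e[0][1]+285,.017); print("disc",q)
        for z in(.144,.16,.2):print(z,pix("scene",[*q[:2],z]),pix("top",[*q[:2],z]))
        for s in range(0,360,90):
            th=np.radians(s);print(pix("scene",q+[.049*np.cos(th),.049*np.sin(th),.133]))
# foot plate edges
K=lambda x,y:onz("top",310*0+380+(x-310)/5,110+y/5,.016)
L1,L2,R=K(393,125),K(325,520),K(565,558)
v=L1-L2;w=L2-R;print("foot",L1,L2,R,np.arctan2(v[1],v[0]),np.arctan2(w[1],w[0])-np.pi/2,"front mid",(L2+R)/2)
f=lambda x,y:onz("scene",355+x/4,200+y/4,.016)
print("scene corner back-left",f(30,368), f(408,412))
```

```text
grip px [207. 254.] [216. 281.] [211.65454545 267.43030303]
[1.5876216e-01 9.8731685e-01 2.1165454e+02 2.6743030e+02]
yaw 0.19762316221526352
end [0.37150658 0.26066753 0.055     ] grip start [0.45111966 0.27394906 0.055     ]
rim centre [0.5264777  0.29081223 0.08      ] from line -0.0007498099643222858
grip from rim [0.40881338 0.26725151 0.08      ] from end [0.41072802 0.26852111 0.055     ]
[  8   9  24  17 342] ((19.480697631835938, 16.886695861816406), (16.48204231262207, 24.1783504486084), 97.74390411376953)
disc [ 0.61475691 -0.2721951   0.017     ]
0.144 [394.18008896 269.01561091] [418.87179193 189.3218172 ]
0.16 [394.81343741 264.58549446] [420.2056014  187.99976101]
0.2 [396.44092249 253.20163722] [423.6929062  184.54318567]
[409.35632588 260.81040433]
[383.23861617 256.27694574]
[379.06018562 274.09696169]
[406.13404713 278.98313626]
foot [ 0.80035775 -0.2369323   0.016     ] [ 0.57002932 -0.19754119  0.016     ] [ 0.5506034  -0.33311879  0.016     ] -0.16938279650273705 -0.14231403411979482 front mid [ 0.56031636 -0.26532999  0.016     ]
scene corner back-left [ 0.57206091 -0.20288337  0.016     ] [ 0.7739482  -0.36907743  0.016     ]
```

Run:
```python
from h import *
a=cv2.imread("pics/top0.png"); b=cv2.imread("pics/scene0.png")
f=lambda im,x,y,w,h,k:cv2.resize(im[y:y+h,x:x+w],(w*k,h*k),interpolation=cv2.INTER_NEAREST)
c=np.array([.6148,-.2722])
o=np.zeros((520,800,3),np.uint8)
for j,(n,im,x,y) in enumerate((("top",a,398,163),("scene",b,370,230))):
    t=f(im,x,y,50,65,8)
    for z,col in((.144,(0,0,255)),(.2,(0,255,0)),(.017,(255,0,0))):
        r=.049 if z>.1 else .0005
        p=np.array([(pix(n,[c[0]+r*np.cos(q),c[1]+r*np.sin(q),z])-[x,y]+.5)*8 for q in np.linspace(0,6.28,90)])
        cv2.polylines(t,[p.astype(np.int32)],True,col,1)
    o[:,j*400:j*400+400]=t
cv2.imwrite("pics/c3.png",o)
```

```text
(no output)
```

View pics/c3.png

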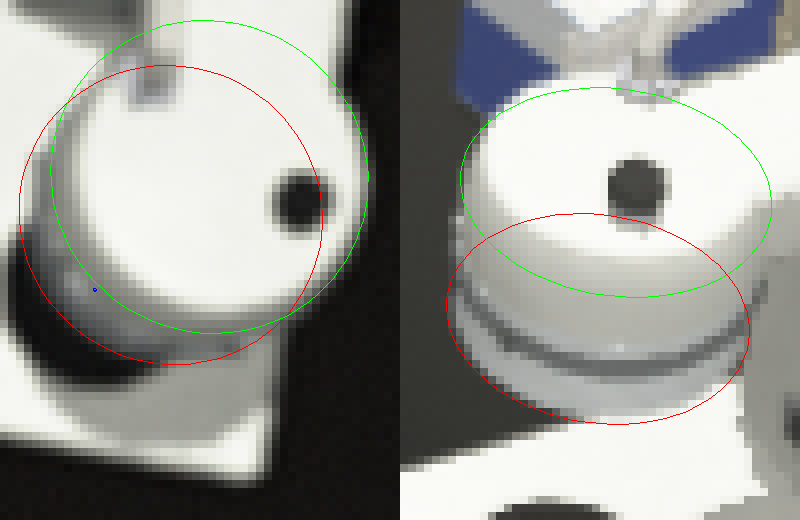

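The projected head circle fits the collar in both views to within about half a pixel: the collar axis is at about (0.615,-0.2735) and the unit's yaw is about -0.16. I'll turn and travel to above the grip.

Emit:
{"api": "arm_command", "payload": {
  "plan": [
    {"grip":-1,"slide":[0,0,0],"spin":1},
    {"grip":-1,"slide":[0,0,0],"spin":0.9},
    {"grip":-1,"slide":[0.0456,-0.0906,0],"spin":0},
    {"grip":-1,"slide":[0.0456,-0.0906,0],"spin":0},
    {"grip":-1,"slide":[0.0456,-0.0906,0],"spin":0},
    {"grip":-1,"slide":[0.0456,-0.0906,0],"spin":0},
    {"grip":-1,"slide":[0.0456,-0.0906,0],"spin":0},
    {"grip":-1,"slide":[0.0456,-0.0906,0],"spin":0},
    {"grip":-1,"slide":[0.0456,-0.0906,0],"spin":0},
    {"grip":-1,"slide":[0.0456,-0.0906,0],"spin":0}
  ]
}}

```text
time: 1.35
tool_pos: [0.303, -0.1215, 0.2301]
ee_rot: [-3.142, -0.0, 0.196]
wrist_force: [0.1, -0.2, 0.2]
width: 0.094
finger_force: 0.0
```

Emit:
{"api": "arm_command", "payload": {
  "plan": [
    {"grip":-1,"slide":[0.0456,-0.0906,0],"spin":0},
    {"grip":-1,"slide":[0.0456,-0.0906,0],"spin":0},
    {"grip":-1,"slide":[0.0456,-0.0906,0],"spin":0},
    {"grip":-1,"slide":[0.0456,-0.0906,0],"spin":0},
    {"grip":-1,"slide":[0.0456,-0.0906,0],"spin":0},
    {"grip":-1,"slide":[0.0456,-0.0906,0],"spin":0},
    {"grip":-1,"slide":[0.0456,-0.0906,0],"spin":0},
    {"grip":-1,"slide":[0.0456,-0.0906,0],"spin":0},
    {"grip":-1,"slide":[0,0,0],"spin":0},
    {"grip":-1,"slide":[0,0,0],"spin":0}
  ]
}}

```text
time: 2.6
tool_pos: [0.4107, 0.2674, 0.2299]
ee_rot: [3.14, 0.002, 0.197]
wrist_force: [-0.5, -0.1, 0.1]
width: 0.094
finger_force: 0.0
```

Emit:
{"api": "arm_command", "payload": {
  "plan": [
    {"grip":-1,"slide":[0,0,0.09],"spin":0},
    {"grip":-1,"slide":[0,0,0.09],"spin":0},
    {"grip":-1,"slide":[0,0,0.09],"spin":0},
    {"grip":-1,"slide":[0,0,0.088],"spin":0},
    {"grip":-1,"slide":[0,0,0],"spin":0}
  ]
}}

```text
time: 3.22
tool_pos: [0.4081, 0.2651, 0.0482]
ee_rot: [3.139, 0.008, 0.195]
wrist_force: [0.1, 1.5, 0.4]
width: 0.0939
finger_force: 0.0
```

Run:
```python
from h import *
a=snapshot("top")[:,:,::-1];b=snapshot("scene")[:,:,::-1]
print(sensors.get_obs()["tool_pos"])
f=lambda im,x,y,w,h,k:cv2.resize(im[y:y+h,x:x+w],(w*k,h*k),interpolation=cv2.INTER_CUBIC)
cv2.imwrite("pics/d1.png",np.hstack([f(a,155,200,100,120,4),f(b,220,140,100,120,4)]))
```

```text
[0.4117351  0.26734664 0.05284388]
```

View pics/d1.png

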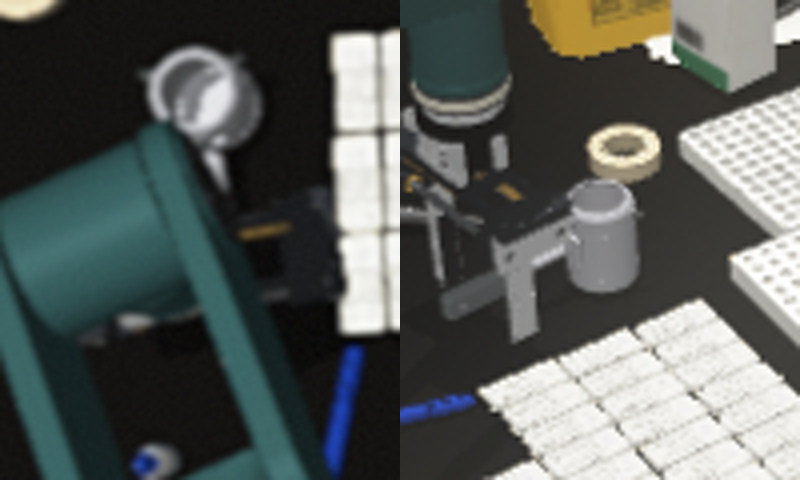

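The fingers straddle the grip and the cup is undisturbed. Next I close the gripper.

Emit:
{"api": "arm_command", "payload": {
  "plan": [
    {"grip":1,"slide":[0,0,0],"spin":0},
    {"grip":1,"slide":[0,0,0],"spin":0},
    {"grip":1,"slide":[0,0,0],"spin":0},
    {"grip":1,"slide":[0,0,0],"spin":0},
    {"grip":1,"slide":[0,0,0],"spin":0},
    {"grip":1,"slide":[0,0,0],"spin":0},
    {"grip":1,"slide":[0,0,0],"spin":0},
    {"grip":1,"slide":[0,0,0],"spin":0}
  ]
}}

```text
time: 4.32
tool_pos: [0.411, 0.268, 0.0514]
ee_rot: [3.141, 0.0, 0.197]
wrist_force: [-0.6, 1.5, -0.7]
width: 0.0182
finger_force: 0.2
```

Emit:
{"api": "arm_command", "payload": {
  "plan": [
    {"grip":1,"slide":[0,0,0],"spin":0},
    {"grip":1,"slide":[0,0,0],"spin":0},
    {"grip":1,"slide":[0,0,0],"spin":0}
  ]
}}

```text
time: 4.7
tool_pos: [0.411, 0.268, 0.0514]
ee_rot: [3.142, 0.0, 0.197]
wrist_force: [-0.6, 0.3, -1.5]
width: 0.0149
finger_force: 30.0
```

Run:
```python
from h import *
for n,u,v,z in(("timer",437,289,.046),("rack",486,254,.043),("bottle",484,190,.13),("white",393,297,.02),("grid corner",342,206,.01),("grid corner2",345,303,.01),("box",337,131,.05),("well plate",295,165,.03)):
    print(n,onz("top",u,v,z).round(3))
H=np.array([.615,-.2735])
for s in(0,.05,.1,.13,.15):
  for y in(-1.14,):
    d=np.array([np.cos(y),np.sin(y)]);c=H-s*d;g=c-.12*d
    print(s,c.round(3),g.round(3),pix("top",[*c,.04]).round(),pix("top",[*g,.08]).round(), np.linalg.norm(g))
```

```text
timer [ 0.362 -0.34   0.046]
rack [ 0.459 -0.477  0.043]
bottle [ 0.619 -0.446  0.13 ]
white [ 0.338 -0.224  0.02 ]
grid corner [ 0.592 -0.082  0.01 ]
grid corner2 [ 0.32  -0.093  0.01 ]
box [ 0.797 -0.064  0.05 ]
well plate [0.703 0.052 0.03 ]
0 [ 0.615 -0.274] [ 0.565 -0.164] [411. 197.] [374. 212.] 0.5883430959318718
0.05 [ 0.594 -0.228] [ 0.544 -0.119] [395. 204.] [357. 219.] 0.556879170393804
0.1 [ 0.573 -0.183] [ 0.523 -0.074] [379. 211.] [340. 227.] 0.528281385538316
0.13 [ 0.561 -0.155] [ 0.511 -0.046] [369. 216.] [330. 231.] 0.5127000189574384
0.15 [ 0.552 -0.137] [ 0.502 -0.028] [362. 219.] [323. 234.] 0.5030387998893071
```

Emit:
{"api": "arm_command", "payload": {
  "plan": [
    {"grip":1,"slide":[0,0,-0.02],"spin":0},
    {"grip":1,"slide":[0,0,-0.04],"spin":0},
    {"grip":1,"slide":[0,0,-0.06],"spin":0},
    {"grip":1,"slide":[0,0,-0.06],"spin":0},
    {"grip":1,"slide":[0,0,-0.04],"spin":0},
    {"grip":1,"slide":[0,0,0],"spin":0},
    {"grip":1,"slide":[0,0,0],"spin":0}
  ]
}}

```text
time: 5.58
tool_pos: [0.4105, 0.2676, 0.1605]
ee_rot: [3.141, 0.002, 0.197]
wrist_force: [0.2, -0.0, -1.0]
width: 0.0146
finger_force: 30.0
```

Emit:
{"api": "arm_command", "payload": {
  "plan": [
    {"grip":1,"slide":[0,0,0],"spin":0.5},
    {"grip":1,"slide":[0,0,0],"spin":1},
    {"grip":1,"slide":[0,0,0],"spin":1},
    {"grip":1,"slide":[0,0,0],"spin":1},
    {"grip":1,"slide":[0,0,0],"spin":1},
    {"grip":1,"slide":[0,0,0],"spin":1},
    {"grip":1,"slide":[0,0,0],"spin":1},
    {"grip":1,"slide":[0,0,0],"spin":1},
    {"grip":1,"slide":[0,0,0],"spin":1},
    {"grip":1,"slide":[0,0,0],"spin":0.5}
  ]
}}

```text
time: 6.82
tool_pos: [0.416, 0.2553, 0.1598]
ee_rot: [-3.137, 0.013, -0.57]
wrist_force: [0.9, 0.8, -0.4]
width: 0.0146
finger_force: 30.0
```

Emit:
{"api": "arm_command", "payload": {
  "plan": [
    {"grip":1,"slide":[0.03,0.025,0],"spin":0},
    {"grip":1,"slide":[0.06,0.05,0],"spin":0},
    {"grip":1,"slide":[0.06,0.05,0],"spin":0},
    {"grip":1,"slide":[0.06,0.05,0],"spin":0},
    {"grip":1,"slide":[0.06,0.05,0],"spin":0},
    {"grip":1,"slide":[0.06,0.05,0],"spin":0},
    {"grip":1,"slide":[0.06,0.05,0],"spin":0},
    {"grip":1,"slide":[0.06,0.05,0],"spin":0},
    {"grip":1,"slide":[0.03,0.025,0],"spin":0},
    {"grip":1,"slide":[0,0,0],"spin":0}
  ]
}}

```text
time: 8.07
tool_pos: [0.5107, -0.0432, 0.1566]
ee_rot: [-3.135, 0.013, -0.573]
wrist_force: [-0.1, -0.3, -0.8]
width: 0.0144
finger_force: 30.0
```

Emit:
{"api": "arm_command", "payload": {
  "plan": [
    {"grip":1,"slide":[0,0,0],"spin":0.8},
    {"grip":1,"slide":[0,0,0],"spin":1},
    {"grip":1,"slide":[0,0,0],"spin":1},
    {"grip":1,"slide":[0,0,0],"spin":1},
    {"grip":1,"slide":[0,0,0],"spin":0.5},
    {"grip":1,"slide":[0,0,0.04],"spin":0},
    {"grip":1,"slide":[0,0,0.05],"spin":0},
    {"grip":1,"slide":[0,0,0.04],"spin":0},
    {"grip":1,"slide":[0,0,0],"spin":0},
    {"grip":1,"slide":[0,0,0],"spin":0}
  ]
}}

```text
time: 9.32
tool_pos: [0.511, -0.0408, 0.0932]
ee_rot: [-3.138, 0.012, -0.944]
wrist_force: [0.1, -1.1, -1.4]
width: 0.0146
finger_force: 30.0
```

Run:
```python
from h import *
a=snapshot("top")[:,:,::-1];b=snapshot("scene")[:,:,::-1]
o=sensors.get_obs();print(o["tool_pos"],o["ee_rot"],o["joint_positions"],o["wrist_force"],o["wrist_torque"])
f=lambda im,x,y,w,h,k:cv2.resize(im[y:y+h,x:x+w],(w*k,h*k),interpolation=cv2.INTER_CUBIC)
cv2.imwrite("pics/e_top.png",a);cv2.imwrite("pics/e_sc.png",b)
cv2.imwrite("pics/e1.png",np.hstack([f(a,310,160,100,130,4),f(b,310,190,100,130,4)]))
```

```text
[ 0.51138533 -0.04131137  0.09368916] [-3.13720252  0.01101667 -0.94472816] [-0.19799231  0.07699555  1.65784149  0.0108416   1.41186814  2.31581319] [ 0.06606566  0.25898594 -0.64056509] [0.18772376 0.1012133  0.02136331]
```

View pics/e1.png

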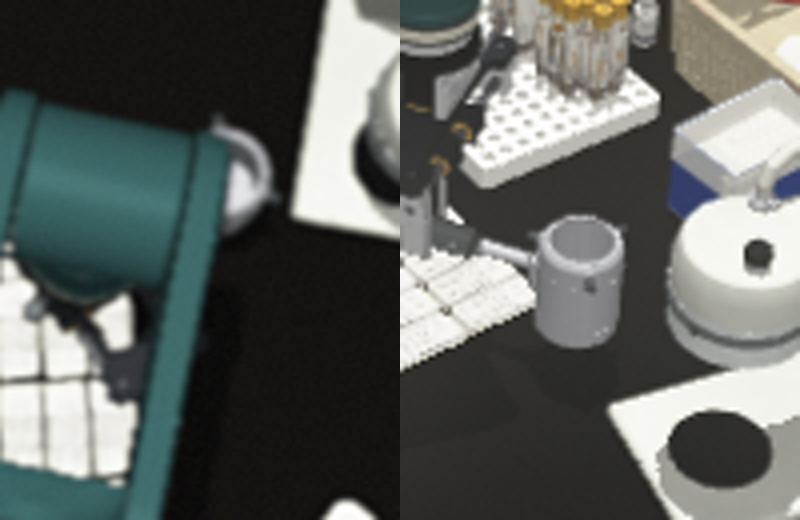

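Run:
```python
from h import *
o=sensors.get_obs();R=Ro.from_euler("xyz",o["ee_rot"]).as_matrix();p=o["tool_pos"]
for dz in(.006-.035,):
    c=p+R@[.12,0,dz]; print("pred rim",c,pix("scene",c),pix("top",c))
print("pred bottom",pix("scene",p+R@[.12,0,.051]))
b=cv2.imread("pics/e_sc.png")
g=b[240:282,335:375]; 
m=((g.max(2)>75)).astype(np.uint8)
for r in(10,14,18,22,26,30): x=np.nonzero(m[r])[0];print(240+r,335+x.min(),335+x.max())
q=c
d=np.array([np.cos(-.945),np.sin(-.945),0])
for r in (10,): print("cyl mid-height px",pix("scene",p+R@[.12,0,.011]),pix("scene",p+R@[.12+.03,0,.011]))
H=np.array([.615,-.2735])
for y in(-.945,-1.0,-1.14): print(y,H-.12*np.array([np.cos(y),np.sin(y)]))
```

```text
pred rim [ 0.58178068 -0.13887948  0.12136515] [354.69641798 250.06387976] [366.17812983 202.69082026]
pred bottom [352.99122331 270.46304108]
250 335 365
254 335 365
258 335 365
262 335 364
266 335 364
270 335 363
cyl mid-height px [353.82846311 260.44718187] [363.8376701  263.49030505]
-0.945 [ 0.54471085 -0.17624037]
-1.0 [ 0.55016372 -0.17252348]
-1.14 [ 0.56488866 -0.16446398]
```

Emit:
{"api": "arm_command", "payload": {
  "plan": [
    {"grip":1,"slide":[0.03,0.012,0],"spin":0},
    {"grip":1,"slide":[0.05,0.02,0],"spin":0},
    {"grip":1,"slide":[0.05,0.02,0],"spin":0},
    {"grip":1,"slide":[0.05,0.02,0],"spin":0},
    {"grip":1,"slide":[0.05,0.02,0],"spin":0},
    {"grip":1,"slide":[0.028,0.012,0],"spin":0},
    {"grip":1,"slide":[0,0,0],"spin":0},
    {"grip":1,"slide":[0,0,0],"spin":0},
    {"grip":1,"slide":[0,0,0],"spin":0}
  ]
}}

```text
time: 10.55
tool_pos: [0.5438, -0.1757, 0.0906]
ee_rot: [-3.139, 0.013, -0.944]
wrist_force: [0.0, 0.1, -1.1]
width: 0.0147
finger_force: 30.0
```

Run:
```python
from h import *
a=snapshot("top")[:,:,::-1];b=snapshot("scene")[:,:,::-1]
o=sensors.get_obs();print(o["tool_pos"],o["ee_rot"],o["joint_positions"],o["wrist_force"],o["wrist_torque"])
R=Ro.from_euler("xyz",o["ee_rot"]).as_matrix();p=o["tool_pos"]
f=lambda im,x,y,w,h,k:cv2.resize(im[y:y+h,x:x+w],(w*k,h*k),interpolation=cv2.INTER_NEAREST)
def drawn(n,im,x,y,w,h,k):
    t=f(im,x,y,w,h,k)
    H=np.array([.615,-.2735,.144])
    for c,r,col in((H,.049,(0,0,255)),(H*[1,1,0]+[0,0,.017],.0285,(255,0,0)),(p+R@[.12,0,.051],.03,(0,255,0)),(p+R@[.12,0,-.015],.03,(0,255,0))):
        q=np.array([(pix(n,[c[0]+r*np.cos(s),c[1]+r*np.sin(s),c[2]])-[x,y]+.5)*k for s in np.linspace(0,6.28,90)])
        cv2.polylines(t,[q.astype(np.int32)],True,col,1)
    return t
cv2.imwrite("pics/f_sc.png",b);cv2.imwrite("pics/f_top.png",a)
cv2.imwrite("pics/f1.png",np.hstack([drawn("scene",b,360,235,60,75,8),drawn("top",a,390,165,40,75,8)]))
```

```text
[ 0.54389462 -0.17584418  0.09060787] [-3.13896049  0.01276663 -0.94422251] [-0.4168605   0.2087325   1.51494662  0.00878927  1.42762664  2.09687882] [ 0.04684948  0.30595762 -2.4040943 ] [ 0.1789484   0.07247233 -0.00126537]
```

View pics/f1.png

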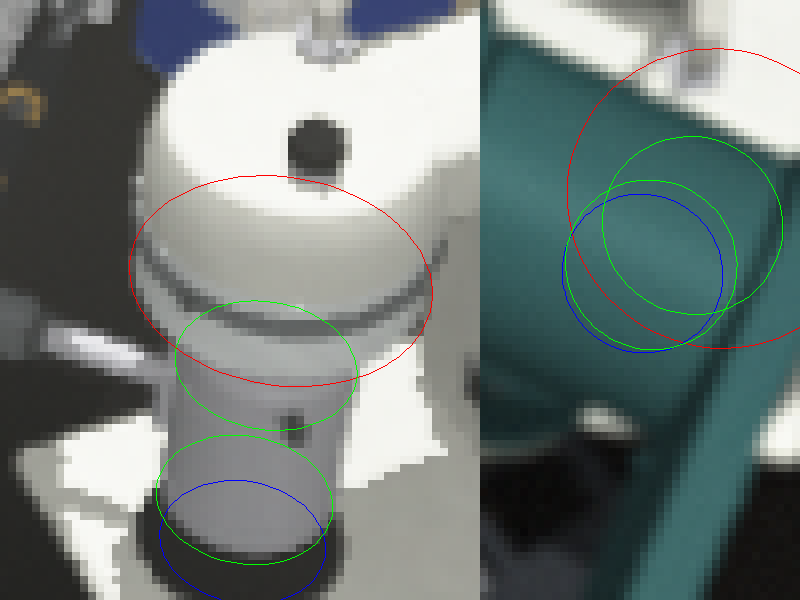

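Emit:
{"api": "arm_command", "payload": {
  "plan": [
    {"grip":1,"slide":[0.0009,-0.0212,0],"spin":1},
    {"grip":1,"slide":[0.0009,-0.0212,0],"spin":1},
    {"grip":1,"slide":[0,0,0],"spin":0},
    {"grip":1,"slide":[0,0,-0.016],"spin":0},
    {"grip":1,"slide":[0,0,-0.02],"spin":0},
    {"grip":1,"slide":[0,0,-0.014],"spin":0},
    {"grip":1,"slide":[0,0,-0.006],"spin":0},
    {"grip":1,"slide":[0,0,0],"spin":0},
    {"grip":1,"slide":[0,0,0],"spin":0}
  ]
}}

```text
time: 11.78
tool_pos: [0.562, -0.1659, 0.1181]
ee_rot: [3.141, 0.014, -1.12]
wrist_force: [0.3, -0.3, -1.3]
width: 0.0148
finger_force: 30.0
```

```bash
cat > s.py <<'E'
from h import *
o=sensors.get_obs();R=Ro.from_euler("xyz",o["ee_rot"]).as_matrix();p=o["tool_pos"]
c=p+R@[.1217,0,-.019]
print("t",round(o["time"],2),"pins",(c*1e3).round(1),"off tool-axes mm",((R.T@(np.array([.6154,-.2737,.15])-c))*1e3).round(1),"yaw",o["ee_rot"][2].round(3),"tilt",(R[2]).round(4),"j6",o["joint_positions"][5].round(2),"F",o["wrist_force"].round(1),"T",o["wrist_torque"].round(2))
E
python3 s.py
```

```text
t 11.78 pins [ 615.2 -275.7  135.5] off tool-axes mm [ -1.9  -1.1 -14.5] yaw -1.12 tilt [-1.350e-02  2.000e-04 -9.999e-01] j6 2.3 F [ 0.3 -0.3 -1.3] T [ 0.27 -0.03 -0.07]
```

Emit:
{"api": "arm_command", "payload": {
  "plan": [
    {"grip":1,"slide":[-0.0038,-0.0022,0],"spin":0},
    {"grip":1,"slide":[0,0,-0.004],"spin":0},
    {"grip":1,"slide":[0,0,-0.004],"spin":0},
    {"grip":1,"slide":[0,0,-0.002],"spin":0},
    {"grip":1,"slide":[0,0,0],"spin":0}
  ]
}}

```text
time: 12.4
tool_pos: [0.5624, -0.1639, 0.1234]
ee_rot: [-3.141, 0.013, -1.12]
wrist_force: [0.3, 0.5, -1.9]
width: 0.0151
finger_force: 30.0
```

```bash
python3 s.py
```

```text
t 12.4 pins [ 615.6 -273.7  140.8] off tool-axes mm [-0.2  0.2 -9.2] yaw -1.12 tilt [-1.310e-02 -3.000e-04 -9.999e-01] j6 2.3 F [ 0.3  0.5 -1.9] T [ 0.24 -0.    0.01]
```

Emit:
{"api": "arm_command", "payload": {
  "plan": [
    {"grip":1,"slide":[0,0,-0.002],"spin":0},
    {"grip":1,"slide":[0,0,0],"spin":0}
  ]
}}

```text
time: 12.65
tool_pos: [0.5623, -0.1638, 0.1242]
ee_rot: [-3.142, 0.014, -1.12]
wrist_force: [1.3, 0.4, -3.6]
width: 0.0147
finger_force: 30.0
```

Emit:
{"api": "arm_command", "payload": {
  "plan": [
    {"grip":1,"slide":[0,0,-0.002],"spin":0},
    {"grip":1,"slide":[0,0,0],"spin":0}
  ]
}}

```text
time: 12.9
tool_pos: [0.5623, -0.1636, 0.1253]
ee_rot: [3.142, 0.014, -1.12]
wrist_force: [-0.8, 1.3, -4.2]
width: 0.0146
finger_force: 30.0
```

```bash
python3 s.py
```

```text
t 12.9 pins [ 615.4 -273.4  142.6] off tool-axes mm [ 0.2  0.2 -7.4] yaw -1.12 tilt [-0.0139  0.     -0.9999] j6 2.3 F [-0.8  1.3 -4.2] T [0.56 0.11 0.05]
```

Emit:
{"api": "arm_command", "payload": {
  "plan": [
    {"grip":1,"slide":[0,0.0085,0],"spin":-0.4},
    {"grip":1,"slide":[0,0.0085,0],"spin":-0.4}
  ]
}}

```text
time: 13.15
tool_pos: [0.555, -0.1676, 0.1255]
ee_rot: [-3.14, 0.013, -1.048]
wrist_force: [0.9, 1.2, -2.8]
width: 0.0147
finger_force: 30.0
```

Emit:
{"api": "arm_command", "payload": {
  "plan": [
    {"grip":1,"slide":[0.0003,0.0085,0],"spin":-0.4},
    {"grip":1,"slide":[0.0003,0.0085,0],"spin":-0.4}
  ]
}}

```text
time: 13.4
tool_pos: [0.5478, -0.1722, 0.1255]
ee_rot: [-3.139, 0.013, -0.979]
wrist_force: [0.8, 0.6, -3.9]
width: 0.0148
finger_force: 30.0
```

```bash
python3 s.py
```

```text
t 13.4 pins [ 615.8 -273.4  142.9] off tool-axes mm [-0.1  0.4 -7.1] yaw -0.979 tilt [-0.0129 -0.0025 -0.9999] j6 2.14 F [ 0.8  0.6 -3.9] T [ 0.51 -0.01  0.04]
```

```bash
cat >> s.py <<'E'
print("Ttool",(R.T@o["wrist_torque"]).round(2),"Ftool",(R.T@o["wrist_force"]).round(1))
E
python3 s.py|tail -1
```

```text
Ttool [ 0.29 -0.42 -0.04] Ftool [ 0.  -1.   3.9]
```

Emit:
{"api": "arm_command", "payload": {
  "plan": [
    {"grip":1,"slide":[0.0003,0.0085,0],"spin":-0.4},
    {"grip":1,"slide":[0.0003,0.0085,0],"spin":-0.4}
  ]
}}

```text
time: 13.65
tool_pos: [0.5409, -0.1773, 0.1255]
ee_rot: [-3.138, 0.013, -0.909]
wrist_force: [1.5, 1.2, -3.4]
width: 0.0149
finger_force: 30.0
```

```bash
python3 s.py
```

```text
t 13.65 pins [ 615.8 -273.6  142.9] off tool-axes mm [-0.2  0.4 -7.1] yaw -0.909 tilt [-0.0128 -0.0033 -0.9999] j6 2.06 F [ 1.5  1.2 -3.4] T [0.5  0.08 0.13]
Ttool [ 0.24 -0.45 -0.13] Ftool [-0.  -1.9  3.4]
```

Emit:
{"api": "arm_command", "payload": {
  "plan": [
    {"grip":1,"slide":[0.0003,0.0085,0],"spin":-0.4},
    {"grip":1,"slide":[0.0003,0.0085,0],"spin":-0.4}
  ]
}}

```text
time: 13.9
tool_pos: [0.5344, -0.1829, 0.1255]
ee_rot: [-3.138, 0.013, -0.839]
wrist_force: [0.5, 1.4, -3.4]
width: 0.0148
finger_force: 30.0
```

```bash
python3 s.py
```

```text
t 13.9 pins [ 615.8 -273.7  142.9] off tool-axes mm [-0.4  0.3 -7.1] yaw -0.839 tilt [-0.0125 -0.0041 -0.9999] j6 1.97 F [ 0.5  1.4 -3.4] T [0.42 0.08 0.05]
Ttool [ 0.22 -0.37 -0.06] Ftool [-0.6 -1.3  3.4]
```

Emit:
{"api": "arm_command", "payload": {
  "plan": [
    {"grip":1,"slide":[0.0003,0.0085,0],"spin":-0.4},
    {"grip":1,"slide":[0,0,0],"spin":0}
  ]
}}

```text
time: 14.15
tool_pos: [0.5312, -0.1865, 0.1258]
ee_rot: [-3.138, 0.012, -0.807]
wrist_force: [-0.7, 0.5, -2.6]
width: 0.0145
finger_force: 30.0
```

```bash
python3 s.py
```

```text
t 14.15 pins [ 615.5 -274.6  143.4] off tool-axes mm [-0.8 -0.6 -6.6] yaw -0.807 tilt [-0.0117 -0.0035 -0.9999] j6 1.93 F [-0.7  0.5 -2.6] T [ 0.17  0.26 -0.03]
Ttool [-0.07 -0.31  0.04] Ftool [-0.8  0.2  2.6]
```

Emit:
{"api": "arm_command", "payload": {
  "plan": [
    {"grip":1,"slide":[0.0003,0.0085,0],"spin":-0.4},
    {"grip":1,"slide":[0,0,0],"spin":0}
  ]
}}

```text
time: 14.4
tool_pos: [0.5287, -0.1894, 0.126]
ee_rot: [-3.137, 0.011, -0.772]
wrist_force: [0.2, -0.4, -1.4]
width: 0.0149
finger_force: 30.0
```

```bash
python3 s.py
```

```text
t 14.4 pins [ 616.  -274.5  143.7] off tool-axes mm [-1.1 -0.2 -6.3] yaw -0.772 tilt [-0.0108 -0.0048 -0.9999] j6 1.89 F [ 0.2 -0.4 -1.4] T [ 0.14  0.13 -0.03]
Ttool [ 0.01 -0.18  0.03] Ftool [0.4 0.2 1.4]
```

The pins have dropped into the gap at a yaw of about -0.79. I rise further and watch the force.

Emit:
{"api": "arm_command", "payload": {
  "plan": [
    {"grip":1,"slide":[-0.001,0,-0.003],"spin":0},
    {"grip":1,"slide":[0,0,-0.003],"spin":0},
    {"grip":1,"slide":[0,0,0],"spin":0}
  ]
}}

```text
time: 14.78
tool_pos: [0.5277, -0.1889, 0.1283]
ee_rot: [-3.138, 0.013, -0.771]
wrist_force: [-2.5, -1.4, -2.9]
width: 0.0147
finger_force: 30.0
```

```bash
python3 s.py
```

```text
t 14.78 pins [ 615.1 -273.9  145.8] off tool-axes mm [ 0.  -0.4 -4.2] yaw -0.771 tilt [-0.0129 -0.0037 -0.9999] j6 1.89 F [-2.5 -1.4 -2.9] T [ 0.01  0.5  -0.15]
Ttool [-0.34 -0.37  0.16] Ftool [-0.8  2.8  2.9]
```

The clockwise wall of the gap is pressing a pin counter-clockwise, so I turn slightly further counter-clockwise.

Emit:
{"api": "arm_command", "payload": {
  "plan": [
    {"grip":1,"slide":[0,0.0055,0],"spin":-0.25},
    {"grip":1,"slide":[0,0,0],"spin":0}
  ]
}}

```text
time: 15.02
tool_pos: [0.5263, -0.1908, 0.1286]
ee_rot: [-3.136, 0.012, -0.749]
wrist_force: [-1.4, -0.1, -1.3]
width: 0.0149
finger_force: 30.0
```

```bash
python3 s.py
```

```text
t 15.03 pins [ 615.5 -273.9  146.1] off tool-axes mm [-0.2 -0.1 -3.8] yaw -0.749 tilt [-0.0117 -0.0053 -0.9999] j6 1.86 F [-1.4 -0.1 -1.3] T [ 0.14  0.36 -0.15]
Ttool [-0.14 -0.36  0.15] Ftool [-1.   1.   1.3]
```

Emit:
{"api": "arm_command", "payload": {
  "plan": [
    {"grip":1,"slide":[0,0.002,-0.003],"spin":-0.1},
    {"grip":1,"slide":[0,0,-0.003],"spin":0},
    {"grip":1,"slide":[0,0,0],"spin":0}
  ]
}}

```text
time: 15.4
tool_pos: [0.5256, -0.1915, 0.1317]
ee_rot: [-3.136, 0.012, -0.74]
wrist_force: [-1.6, -0.7, -2.2]
width: 0.0143
finger_force: 30.0
```

```bash
python3 s.py
```

```text
t 15.4 pins [ 615.5 -273.8  149.3] off tool-axes mm [-0.2  0.  -0.7] yaw -0.74 tilt [-0.0117 -0.0052 -0.9999] j6 1.85 F [-1.6 -0.7 -2.2] T [ 0.11  0.35 -0.12]
Ttool [-0.16 -0.33  0.12] Ftool [-0.7  1.7  2.2]
```

Emit:
{"api": "arm_command", "payload": {
  "plan": [
    {"grip":1,"slide":[0,0.0045,-0.003],"spin":-0.2},
    {"grip":1,"slide":[0,0,-0.004],"spin":0},
    {"grip":1,"slide":[0,0,-0.004],"spin":0},
    {"grip":1,"slide":[0,0,0],"spin":0}
  ]
}}

```text
time: 15.9
tool_pos: [0.5241, -0.193, 0.1369]
ee_rot: [-3.136, 0.012, -0.723]
wrist_force: [-1.3, 1.0, -2.1]
width: 0.0151
finger_force: 30.0
```

```bash
python3 s.py
```

```text
t 15.9 pins [ 615.4 -273.7  154.4] off tool-axes mm [0.  0.  4.4] yaw -0.723 tilt [-0.0122 -0.0055 -0.9999] j6 1.83 F [-1.3  1.  -2.1] T [ 0.33  0.26 -0.09]
Ttool [ 0.07 -0.42  0.09] Ftool [-1.6  0.1  2.1]
```

Emit:
{"api": "arm_command", "payload": {
  "plan": [
    {"grip":1,"slide":[0,0,-0.004],"spin":0},
    {"grip":1,"slide":[0,0,-0.003],"spin":0},
    {"grip":1,"slide":[0,0,0],"spin":0}
  ]
}}

```text
time: 16.27
tool_pos: [0.5242, -0.1933, 0.1406]
ee_rot: [-3.136, 0.011, -0.723]
wrist_force: [0.6, 0.3, -2.4]
width: 0.0149
finger_force: 30.0
```

```bash
python3 s.py
```

```text
t 16.27 pins [ 615.6 -274.   158.2] off tool-axes mm [-0.2 -0.   8.2] yaw -0.723 tilt [-0.0115 -0.0054 -0.9999] j6 1.83 F [ 0.6  0.3 -2.4] T [ 0.25  0.29 -0.04]
Ttool [-0.01 -0.38  0.04] Ftool [ 0.3 -0.6  2.4]
```

Emit:
{"api": "arm_command", "payload": {
  "plan": [
    {"grip":1,"slide":[0.0002,0.0106,0],"spin":-0.5},
    {"grip":1,"slide":[0.0002,0.0106,0],"spin":-0.5},
    {"grip":1,"slide":[0.0002,0.0106,0],"spin":-0.5},
    {"grip":1,"slide":[0,0,0],"spin":0}
  ]
}}

```text
time: 16.77
tool_pos: [0.5147, -0.2061, 0.141]
ee_rot: [-3.135, 0.009, -0.592]
wrist_force: [-0.7, 1.0, -0.2]
width: 0.0148
finger_force: 30.0
```

```bash
python3 s.py
```

```text
t 16.77 pins [ 615.7 -274.3  158.9] off tool-axes mm [-0.5 -0.3  8.9] yaw -0.592 tilt [-0.0094 -0.007  -0.9999] j6 1.67 F [-0.7  1.  -0.2] T [0.06 0.1  0.03]
Ttool [-0.   -0.12 -0.03] Ftool [-1.2 -0.4  0.2]
```

Emit:
{"api": "arm_command", "payload": {
  "plan": [
    {"grip":1,"slide":[0,0.0106,-0.001],"spin":-0.5},
    {"grip":1,"slide":[0,0.0106,0],"spin":-0.5},
    {"grip":1,"slide":[0.0002,0.0106,0],"spin":-0.5},
    {"grip":1,"slide":[0,0,0],"spin":0}
  ]
}}

```text
time: 17.27
tool_pos: [0.5065, -0.2197, 0.1413]
ee_rot: [-3.134, 0.009, -0.462]
wrist_force: [-1.3, 0.4, 0.1]
width: 0.0148
finger_force: 30.0
```

```bash
python3 s.py
```

```text
t 17.27 pins [ 615.5 -274.2  159.3] off tool-axes mm [-0.2 -0.3  9.3] yaw -0.462 tilt [-0.0087 -0.008  -0.9999] j6 1.52 F [-1.3  0.4  0.1] T [-0.01  0.16 -0.02]
Ttool [-0.08 -0.14  0.02] Ftool [-1.3  0.2 -0.1]
```

Emit:
{"api": "arm_command", "payload": {
  "plan": [
    {"grip":1,"slide":[0.0002,0.0106,-0.0015],"spin":-0.5},
    {"grip":1,"slide":[0.0002,0.0106,-0.0015],"spin":-0.5},
    {"grip":1,"slide":[0.0002,0.0106,-0.001],"spin":-0.5},
    {"grip":1,"slide":[0,0,0],"spin":0}
  ]
}}

```text
time: 17.77
tool_pos: [0.5003, -0.2341, 0.1426]
ee_rot: [-3.132, 0.008, -0.331]
wrist_force: [-0.4, 0.3, -1.0]
width: 0.0149
finger_force: 30.0
```

```bash
python3 s.py
```

```text
t 17.77 pins [ 615.4 -274.   160.6] off tool-axes mm [-0.  -0.1 10.6] yaw -0.331 tilt [-0.0083 -0.0095 -0.9999] j6 1.36 F [-0.4  0.3 -1. ] T [0.02 0.12 0.03]
Ttool [-0.02 -0.12 -0.03] Ftool [-0.5 -0.1  1.1]
```

Emit:
{"api": "arm_command", "payload": {
  "plan": [
    {"grip":1,"slide":[0.0002,0.0106,0],"spin":-0.5},
    {"grip":1,"slide":[0.0002,0.0106,0],"spin":-0.5},
    {"grip":1,"slide":[0.0002,0.0106,0],"spin":-0.5},
    {"grip":1,"slide":[0,0,0],"spin":0}
  ]
}}

```text
time: 18.27
tool_pos: [0.4962, -0.2494, 0.1425]
ee_rot: [-3.131, 0.007, -0.201]
wrist_force: [0.1, -0.2, -1.4]
width: 0.0149
finger_force: 30.0
```

```bash
python3 s.py
```

```text
t 18.27 pins [ 615.6 -273.9  160.7] off tool-axes mm [-0.1 -0.  10.7] yaw -0.201 tilt [-0.0067 -0.0105 -0.9999] j6 1.2 F [ 0.1 -0.2 -1.4] T [-0.    0.03  0.13]
Ttool [-0.01 -0.03 -0.13] Ftool [0.1 0.2 1.4]
```

Emit:
{"api": "arm_command", "payload": {
  "plan": [
    {"grip":1,"slide":[0.0002,0.0106,0],"spin":-0.5},
    {"grip":1,"slide":[0.0002,0.0106,0],"spin":-0.5},
    {"grip":1,"slide":[0.0002,0.0106,0],"spin":-0.5},
    {"grip":1,"slide":[0,0,0],"spin":0}
  ]
}}

```text
time: 18.77
tool_pos: [0.494, -0.2649, 0.142]
ee_rot: [-3.13, 0.006, -0.07]
wrist_force: [0.6, 0.2, -1.9]
width: 0.0147
finger_force: 30.0
```

```bash
python3 s.py
```

```text
t 18.77 pins [ 615.5 -273.6  160.3] off tool-axes mm [ 0.   0.3 10.3] yaw -0.07 tilt [-0.0059 -0.0118 -0.9999] j6 1.04 F [ 0.6  0.2 -1.9] T [0.02 0.07 0.12]
Ttool [ 0.02 -0.07 -0.11] Ftool [ 0.6 -0.2  1.9]
```

Emit:
{"api": "arm_command", "payload": {
  "plan": [
    {"grip":1,"slide":[0,0.0085,0],"spin":-0.4},
    {"grip":1,"slide":[0,0.0064,0],"spin":-0.3},
    {"grip":1,"slide":[0,0,0],"spin":0}
  ]
}}

```text
time: 19.15
tool_pos: [0.493, -0.2724, 0.1417]
ee_rot: [-3.129, 0.006, -0.008]
wrist_force: [0.1, -0.2, -2.2]
width: 0.015
finger_force: 30.0
```

```bash
python3 s.py
```

```text
t 19.15 pins [ 614.8 -273.6  159.9] off tool-axes mm [0.6 0.3 9.9] yaw -0.008 tilt [-0.0063 -0.0124 -0.9999] j6 0.97 F [ 0.1 -0.2 -2.2] T [0.08 0.24 0.1 ]
Ttool [ 0.07 -0.24 -0.1 ] Ftool [0.1 0.2 2.2]
```

Emit:
{"api": "arm_command", "payload": {
  "plan": [
    {"grip":1,"slide":[0,0,0.003],"spin":0},
    {"grip":1,"slide":[0,0,0.003],"spin":0},
    {"grip":1,"slide":[0,0,0],"spin":0}
  ]
}}

```text
time: 19.52
tool_pos: [0.4933, -0.2726, 0.1398]
ee_rot: [-3.13, 0.005, -0.007]
wrist_force: [-1.4, 0.5, -0.2]
width: 0.0152
finger_force: 30.0
```

```bash
python3 s.py
```

```text
t 19.52 pins [ 615.1 -273.7  158.2] off tool-axes mm [0.3 0.1 8.2] yaw -0.007 tilt [-0.0047 -0.0112 -0.9999] j6 0.97 F [-1.4  0.5 -0.2] T [0.18 0.16 0.09]
Ttool [ 0.18 -0.16 -0.09] Ftool [-1.4 -0.5  0.2]
```

Emit:
{"api": "arm_command", "payload": {
  "plan": [
    {"grip":1,"slide":[0,0,0.003],"spin":0},
    {"grip":1,"slide":[0,0,0],"spin":0},
    {"grip":1,"slide":[0,0,0],"spin":0}
  ]
}}

```text
time: 19.9
tool_pos: [0.4936, -0.2727, 0.1382]
ee_rot: [-3.13, 0.004, -0.007]
wrist_force: [-1.3, 1.0, 0.8]
width: 0.0149
finger_force: 30.0
```

```bash
python3 s.py
```

```text
t 19.9 pins [ 615.4 -273.8  156.7] off tool-axes mm [ 0.1 -0.   6.7] yaw -0.007 tilt [-0.0042 -0.0112 -0.9999] j6 0.97 F [-1.3  1.   0.8] T [ 0.23 -0.08  0.18]
Ttool [ 0.23  0.08 -0.18] Ftool [-1.4 -1.  -0.8]
```

Emit:
{"api": "arm_command", "payload": {
  "plan": [
    {"grip":1,"slide":[0,0.0042,0],"spin":-0.2},
    {"grip":1,"slide":[0,0.0042,0],"spin":-0.2},
    {"grip":1,"slide":[0,0,0],"spin":0}
  ]
}}

```text
time: 20.27
tool_pos: [0.4933, -0.2768, 0.1373]
ee_rot: [-3.129, 0.005, 0.028]
wrist_force: [0.4, 0.1, 0.4]
width: 0.0147
finger_force: 30.0
```

```bash
python3 s.py
```

```text
t 20.27 pins [ 615.1 -273.6  155.7] off tool-axes mm [0.3 0.2 5.6] yaw 0.028 tilt [-0.005  -0.0122 -0.9999] j6 0.93 F [0.4 0.1 0.4] T [ 0.13 -0.24  0.16]
Ttool [ 0.12  0.24 -0.16] Ftool [ 0.4 -0.1 -0.4]
```

Run:
```python
from h import *
b=snapshot("scene")[:,:,::-1];cv2.imwrite("pics/g_sc.png",b)
o=sensors.get_obs();R=Ro.from_euler("xyz",o["ee_rot"]).as_matrix();p=o["tool_pos"]
x,y,k=345,225,8
t=cv2.resize(b[y:y+75,x:x+90],(720,600),interpolation=cv2.INTER_CUBIC)
H=np.array([.6154,-.2737])
for z,r,col in((.144,.049,(0,0,255)),(.082,.03,(0,255,0))):
    q=np.array([(pix("scene",[H[0]+r*np.cos(s),H[1]+r*np.sin(s),z])-[x,y]+.5)*k for s in np.linspace(0,6.28,90)])
    cv2.polylines(t,[q.astype(np.int32)],True,col,1)
cv2.imwrite("pics/g1.png",t)
```

```text
(no output)
```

View pics/g1.png

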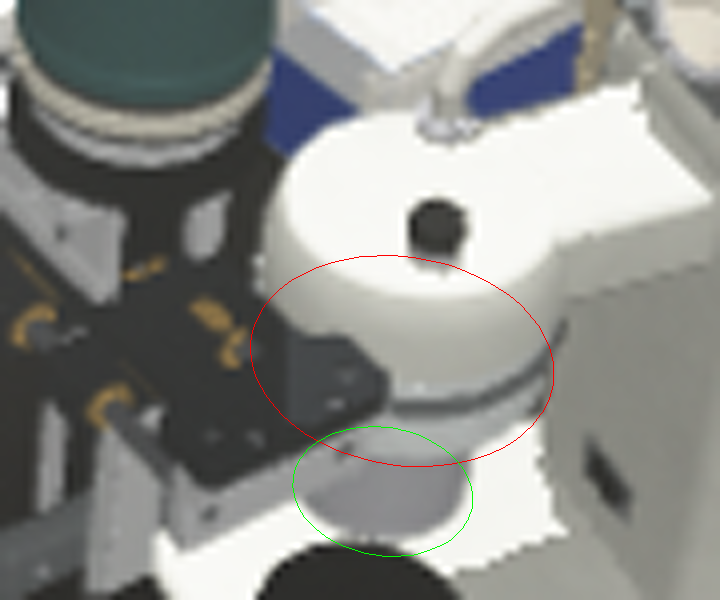

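The cup underside still sits about 4 mm above the locked height, so the pins are still on the slope behind the crest. I turn further counter-clockwise.

Emit:
{"api": "arm_command", "payload": {
  "plan": [
    {"grip":1,"slide":[0,0.0042,0],"spin":-0.2},
    {"grip":1,"slide":[0,0.0042,0],"spin":-0.2},
    {"grip":1,"slide":[0,0,0],"spin":0}
  ]
}}

```text
time: 20.7
tool_pos: [0.4931, -0.281, 0.1371]
ee_rot: [-3.129, 0.006, 0.063]
wrist_force: [0.1, 0.1, -1.7]
width: 0.0149
finger_force: 30.0
```

```bash
python3 s.py
```

```text
t 20.7 pins [ 614.7 -273.6  155.4] off tool-axes mm [0.7 0.2 5.4] yaw 0.063 tilt [-0.0055 -0.0126 -0.9999] j6 0.89 F [ 0.1  0.1 -1.7] T [0.09 0.04 0.12]
Ttool [ 0.09 -0.03 -0.12] Ftool [ 0.1 -0.1  1.7]
```

Emit:
{"api": "arm_command", "payload": {
  "plan": [
    {"grip":1,"slide":[0,0,0.002],"spin":0},
    {"grip":1,"slide":[0,0,0.002],"spin":0},
    {"grip":1,"slide":[0,0,0],"spin":0}
  ]
}}

```text
time: 21.08
tool_pos: [0.4934, -0.281, 0.136]
ee_rot: [-3.13, 0.004, 0.063]
wrist_force: [-1.1, 0.1, 1.0]
width: 0.0147
finger_force: 30.0
```

```bash
python3 s.py
```

```text
t 21.07 pins [ 614.9 -273.6  154.4] off tool-axes mm [0.5 0.2 4.4] yaw 0.063 tilt [-0.0043 -0.0116 -0.9999] j6 0.89 F [-1.1  0.1  1. ] T [ 0.03 -0.04  0.13]
Ttool [ 0.03  0.04 -0.13] Ftool [-1.1 -0.1 -1. ]
```

Emit:
{"api": "arm_command", "payload": {
  "plan": [
    {"grip":1,"slide":[0,0.0042,0],"spin":-0.2},
    {"grip":1,"slide":[0,0.0042,0],"spin":-0.2},
    {"grip":1,"slide":[0,0,0],"spin":0}
  ]
}}

```text
time: 21.45
tool_pos: [0.4936, -0.2841, 0.1356]
ee_rot: [-3.127, 0.004, 0.098]
wrist_force: [-2.0, 5.7, 1.9]
width: 0.0146
finger_force: 30.0
```

```bash
python3 s.py
```

```text
t 21.45 pins [ 614.8 -272.4  154. ] off tool-axes mm [0.5 1.4 4. ] yaw 0.098 tilt [-0.0042 -0.0149 -0.9999] j6 0.85 F [-2.   5.7  1.9] T [ 0.69 -0.01 -0.14]
Ttool [0.68 0.08 0.14] Ftool [-1.4 -5.9 -1.8]
```

The firm stop is reached. I back off about 2° to relieve it and settle the pins in the pockets.

Emit:
{"api": "arm_command", "payload": {
  "plan": [
    {"grip":1,"slide":[0,-0.0042,0],"spin":0.2},
    {"grip":1,"slide":[0,-0.002,0.001],"spin":0.1},
    {"grip":1,"slide":[0,0,0],"spin":0},
    {"grip":1,"slide":[0,0,0],"spin":0}
  ]
}}

```text
time: 21.95
tool_pos: [0.4936, -0.2822, 0.1352]
ee_rot: [-3.13, 0.004, 0.072]
wrist_force: [-1.2, 1.7, 1.4]
width: 0.0147
finger_force: 30.0
```

```bash
python3 s.py
python3 - <<'E'
from h import *
b=snapshot("scene")[:,:,::-1].astype(int)
for n in("f_sc","g_sc",None):
    im=cv2.imread(f"pics/{n}.png").astype(int) if n else b
    print(n,[im[r,393].sum()//3 for r in range(282,312)])
E
```

```text
t 21.95 pins [ 615.1 -273.7  153.8] off tool-axes mm [0.4 0.1 3.8] yaw 0.072 tilt [-0.0039 -0.0116 -0.9999] j6 0.88 F [-1.2  1.7  1.4] T [ 0.23 -0.2   0.12]
Ttool [ 0.22  0.22 -0.12] Ftool [-1.1 -1.8 -1.3]
f_sc [np.int64(147), np.int64(151), np.int64(154), np.int64(145), np.int64(136), np.int64(135), np.int64(138), np.int64(136), np.int64(137), np.int64(137), np.int64(137), np.int64(138), np.int64(137), np.int64(137), np.int64(137), np.int64(138), np.int64(138), np.int64(138), np.int64(137), np.int64(134), np.int64(136), np.int64(131), np.int64(74), np.int64(42), np.int64(43), np.int64(42), np.int64(42), np.int64(42), np.int64(42), np.int64(61)]
g_sc [np.int64(147), np.int64(141), np.int64(141), np.int64(141), np.int64(141), np.int64(142), np.int64(141), np.int64(140), np.int64(140), np.int64(146), np.int64(165), np.int64(80), np.int64(47), np.int64(47), np.int64(47), np.int64(46), np.int64(46), np.int64(46), np.int64(46), np.int64(46), np.int64(45), np.int64(45), np.int64(44), np.int64(44), np.int64(44), np.int64(44), np.int64(43), np.int64(43), np.int64(43), np.int64(64)]
None [np.int64(148), np.int64(141), np.int64(140), np.int64(141), np.int64(140), np.int64(140), np.int64(141), np.int64(140), np.int64(140), np.int64(140), np.int64(133), np.int64(71), np.int64(48), np.int64(46), np.int64(47), np.int64(46), np.int64(45), np.int64(46), np.int64(45), np.int64(46), np.int64(45), np.int64(45), np.int64(44), np.int64(44), np.int64(44), np.int64(43), np.int64(42), np.int64(43), np.int64(43), np.int64(63)]
```

The cup underside is at the locked height. I release now.

Emit:
{"api": "arm_command", "payload": {
  "plan": [
    {"grip":1,"slide":[0,-0.002,0],"spin":0.1},
    {"grip":1,"slide":[0,0,0],"spin":0},
    {"grip":0.4,"slide":[0,0,0],"spin":0},
    {"grip":0.4,"slide":[0,0,0],"spin":0},
    {"grip":0.4,"slide":[0,0,0],"spin":0},
    {"grip":0.4,"slide":[0,0,0],"spin":0}
  ]
}}

```text
time: 22.75
tool_pos: [0.4932, -0.2811, 0.1349]
ee_rot: [-3.129, 0.005, 0.063]
wrist_force: [0.3, 0.3, -0.1]
width: 0.028
finger_force: 0.0
```

```bash
python3 s.py
```

```text
t 22.75 pins [ 614.8 -273.7  153.3] off tool-axes mm [0.7 0.1 3.3] yaw 0.063 tilt [-0.005  -0.0122 -0.9999] j6 0.89 F [ 0.3  0.3 -0.1] T [-0.05  0.01  0.02]
Ttool [-0.05 -0.01 -0.02] Ftool [ 0.3 -0.3  0.1]
```

Released with zero forces. I back the gripper straight up, move it towards the robot and look.

Emit:
{"api": "arm_command", "payload": {
  "plan": [
    {"grip":0,"slide":[0,0,0],"spin":0},
    {"grip":0,"slide":[0,0,0],"spin":0},
    {"grip":0,"slide":[0,0,-0.04],"spin":0},
    {"grip":0,"slide":[0,0,-0.07],"spin":0},
    {"grip":0,"slide":[0,0,-0.07],"spin":0},
    {"grip":0,"slide":[-0.08,0,0],"spin":0},
    {"grip":0,"slide":[-0.1,-0.05,0],"spin":0},
    {"grip":0,"slide":[-0.08,-0.1,0],"spin":0},
    {"grip":0,"slide":[0,-0.1,0],"spin":0},
    {"grip":0,"slide":[0,-0.1,0],"spin":0}
  ]
}}

```text
time: 24.0
tool_pos: [0.3534, -0.1155, 0.2281]
ee_rot: [-3.13, 0.003, 0.061]
wrist_force: [-0.6, 0.7, -0.0]
width: 0.047
finger_force: 0.0
```

Run:
```python
from h import *
b=snapshot("scene")[:,:,::-1];a=snapshot("top")[:,:,::-1]
f=lambda im,x,y,w,h,k:cv2.resize(im[y:y+h,x:x+w],(w*k,h*k),interpolation=cv2.INTER_CUBIC)
x,y,k=325,225,5
t=f(b,x,y,90,110,k)
H=np.array([.6154,-.2737])
q=np.array([(pix("scene",[H[0]+.03*np.cos(s),H[1]+.03*np.sin(s),.082])-[x,y]+.5)*k for s in np.linspace(0,6.28,90)])
cv2.polylines(t,[q.astype(np.int32)],True,(0,255,0),1)
for yaw in(.05,):
  d=np.array([np.cos(yaw),np.sin(yaw)])
  e=[(pix("scene",[*(H-r*d),.127])-[x,y]+.5)*k for r in(.08,.16)]
  cv2.line(t,*[tuple(map(int,v)) for v in e],(0,0,255),1)
cv2.imwrite("pics/h1.png",np.hstack([t,f(a,355,150,70,110,5)]))
```

```text
(no output)
```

View pics/h1.png

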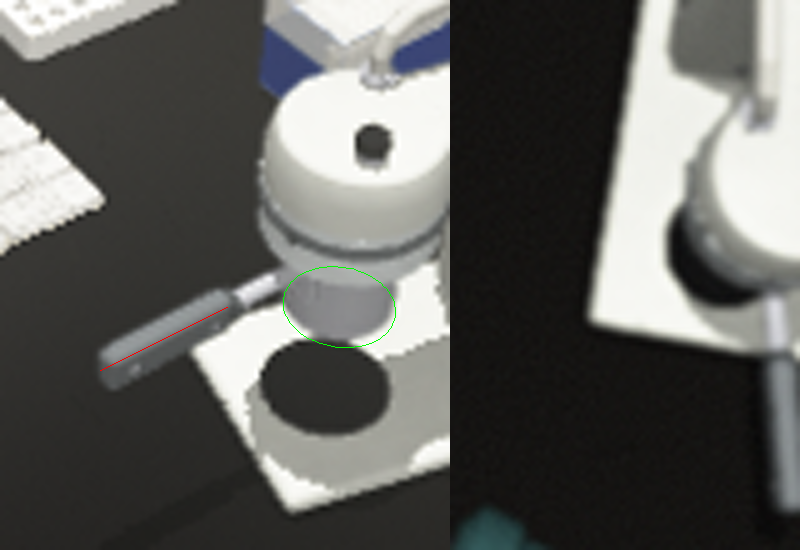

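The cup hangs level under the head. Its grip lies along the predicted line from about (345,299) to (371,287), at locked height, and its underside edge is near scene row 293. I let the arm come to rest and hand in.

Emit:
{"api": "arm_command", "payload": {
  "plan": [
    {"grip":0,"slide":[0,0,0],"spin":0},
    {"grip":0,"slide":[0,0,0],"spin":0},
    {"grip":0,"slide":[0,0,0],"spin":0},
    {"grip":0,"slide":[0,0,0],"spin":0}
  ]
}}

```text
time: 24.6
tool_pos: [0.3541, -0.1173, 0.2275]
ee_rot: [-3.129, 0.005, 0.061]
wrist_force: [-0.3, -1.0, -0.2]
width: 0.0473
finger_force: 0.0
```

```bash
python3 -c "
from bench import ticket
print(ticket.close_job())"
```

```text
the job is handed in; nothing more can be done
None
```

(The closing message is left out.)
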